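# Set a telescoping panel prop at its third hole

## Robot

A 6-joint arm with a two-finger parallel gripper is mounted at the origin on the work surface. World frame = base frame: x ahead of the robot, y to its left, z up, the work surface at z = 0. Lengths are in m, angles in rad, forces in N, time in s.
With the tool pointing down it reaches from about 0.275 to 0.75 m from the base axis. Payload 10.2 kg.
Tool frame: the origin (TCP) lies midway between the tips of the shut fingers; the grasp point (between the pads) lies 19 mm behind it; z points along the fingers, y is the line along which they close (so a half turn about z gives the same grasp; the last joint's range is limited). The gripper opens to 88 mm and grips with 3 to 60 N. Pads are 18 mm wide; open, the fingers measure 123 mm over their backs; the gripper's body (75 mm by 187 mm) begins 45 mm behind the grasp point.
Start: joints at [-1.348, 0.313, 1.498, -0, 1.331, -0.223], TCP at [0.226, -0.474, 0.239] pointing down, gripper open.
Joint ranges: [-2.94, 2.94], [-0.97, 2.17], [0.19, 2.56], [-1.23, 4.37], [0.02, 3.11], [-2.88, 2.88]. Speed limits (rad/s): [2.39, 2.39, 3.01, 3.14, 3.14, 3.14].

## Interface

Orientations are given as a unit quaternion [w, x, y, z].
In Python, from plant import telemetry, vision, finish_job gives the robot as it stands.
- The arm moves only by the tool play_rows, never from a script. Its argument "commands" is text: rows parted by semicolons, each of 5 numbers parted by spaces: the shift along the tool's x, y, z in mm, then the turn about the tool's z in rad, then the opening, from 0 (shut) to 1 (fully open). In form: tx ty tz spin jaw; .... A call has 1 to 12 rows; each row is the pose to reach, as a shift and turn from the pose commanded when the call began, along the tool's axes at that moment; what a row does not reach only later rows make up. A row lasts 1/10 s, in which the tool goes at most 50 mm and 8.59 degrees, less where a joint would pass 70% of its speed; a pose out of reach is approached as far as the arm can. A call with a gripper value outside its range is refused whole. The fingers move at their own pace and stop on an object; "newtons" is the grip in N (left out, the last holds). Time passes only in rows, so rows that repeat a pose let the fingers close. It gives the time, the measured TCP pose, the force, the opening and the grip force at its end, in the units of the state.
- telemetry.sense(): the state, without advancing time (a new reading comes with each control period).
- vision.camera(name): name is "scene" or "side" or "wrist"; returns a dict with "img" (384x512x3 uint8, red, green, blue), "depth" (384x512 float32, m along the optical axis (not along the pixel's ray), 0 where there is no reading), "intrinsics" (3x3 intrinsics, pixels), "rvec" (rotation vector, rad) and "tvec" (3), from world to camera coordinates, as OpenCV has them; the wrist camera has in their place "tool_from_camera" (4x4, takes a point from camera to tool coordinates, whose origin is the TCP and whose axes are the flange's). Camera axes: x right, y down, z forward; pixel columns grow to the right and rows downward; lengths in m; the calibration is good to about 2 mm. The wrist camera is an equidistant fisheye: a pixel r from the principal point sees the ray r / f radians off the axis. A picture is of the moment at which its call begins: read the wrist's pose just before it.
- finish_job(): hands the job in; it is judged then, once.
The state is a dict: "time": time; "qpos": joint angles; "joint_vel": joint speeds; "joint_efforts": joint torques, N m; "tool_pos": TCP position; "tool_rot": TCP orientation; "force": force on the tool from outside, world axes, zero at the start; "ft_torque": the same for the moment, N m; "finger_gap": opening from 0.0 (shut) to 1.0 (fully open); "gripper_force": force on a finger pad.
Only numpy, scipy, OpenCV 4.12 (cv2) and the standard library are available. Lean on these libraries where they do the work, as an engineer would, in place of code of your own. Each camera call takes 0.05 s, during which the arm holds its last target. There are 200 camera calls.

## Task

Raise the head of the low panel prop and lock it at the third hole from the bottom, the same hole as on its twin: slide it up turned out of line past the lower holes, turn it into line just below the third, and ease it up until you feel the button pop through and catch, without forcing the button. Let go, then push straight down on top of the crossbar with about 15 N for a second to prove that it holds, and come away. Leave the twin, the tools and the tin alone.

Things in the scene. Friction and masses are not known exactly. Their poses are not given: they have to be found in the camera images.
- stand: The prop to set, bolted to the bench: iron foot 130 mm across, upright grey outer tube 38 mm wide, its collar 155 mm up. Origin: centre of the foot's underside on the bench; z up along the tube's axis; x points out through the row of four 12.5 mm holes, 40, 70, 100 and 130 mm up. A button that pops into a lower hole cannot be freed with one hand.
- crossbar (a point): Centre of the prop's crossbar: level steel bar 150 mm long (its y), 34 wide (x), 28 high (z), rubber on top. It tops the 30 mm inner tube, which slides and turns stiffly in the outer one (7 to 12 N to raise, 0.1 N m to turn) and stays where left. Starts 196 to 222 mm up, turned 0.6 to 1.05 rad anticlockwise from above out of line. In line, its x is the stand's x.
- hole3 (a point): The third hole, on the outer tube's face, 100 mm up; axes as the stand's. The button, unseen inside: brass, 10 mm, round nose, spring 3 to 6 N, on the bar's +x side within 0.12 rad, 139 mm under its centre give or take 10 mm, as the bar is levelled on a locked screw. It starts to enter a hole 6 mm or 0.4 rad off; popped, it catches after 1 to 2 mm more. Over 32 N on it is forcing it.
- twin_bar (a point): Centre of the crossbar of the twin prop, which stands nearby, same shape and size, bolted down and already locked at its third hole: bar 225 to 253 mm above the bench. Not to be touched. Same axes as the other crossbar.
- hammer: Hammer lying on the bench, 270 mm long; origin under its middle, x towards its head. Leave it.
- tin: Small paint tin, 68 mm wide, 85 mm high, standing on the bench; origin at its underside. Leave it.
- pliers: Steel locking pliers lying flat, about 210 mm long and 60 wide; origin near the middle, x towards the jaws. Leave them.
Things that resemble listed ones, but are neither listed nor needed, are in the scene too. What is meant by the part that bears crossbar is not orange or red, and is the larger of those in its own colour.

How it is judged:
By the outcome, as a careful person would: the job done as asked, in the order asked, and still so for the second after the job is handed in, with the robot touching nothing.
It also fails if it takes over 69 s, if anything falls off the work surface, if the arm or the gripper's body presses on something with over 40 N, if the wrist force passes 120 N, or if a joint passes its speed limit or range.

## Working session

There is one attempt and no reset: what is moved stays moved. The work goes in short steps, Python scripts to look and compute and a tool call to move; the robot and the scene stay as the last step left them, time stands still between calls to the robot, and variables do not carry over. Pictures are saved under pics/ and viewed, at most 10 in all, crops included, and the job is handed in when it is done.

Besides the shell and the picture viewer there is one more tool, called as name(argument=value, ...), one argument or row to a line, values as JSON. play_rows: Moves the arm, as the interface text tells. Its arguments: {"type":"object","properties":{"commands":{"type":"string"},"newtons":{"type":"number"}},"required":["commands"]}

```bash
ls; mkdir -p pics
cat > h.py <<'E'
import numpy as np,cv2
from plant import telemetry,vision,finish_job
def grab(n):
    c=vision.camera(n); np.savez(f'{n}.npz',**{k:np.asarray(v) for k,v in c.items()}); return c
def world(c,u,v,d=None):
    K=np.asarray(c['intrinsics']);R=cv2.Rodrigues(np.asarray(c['rvec'],float))[0];t=np.asarray(c['tvec']).ravel()
    if d is None: d=c['depth'][int(v),int(u)]
    p=np.array([(u-K[0,2])/K[0,0],(v-K[1,2])/K[1,1],1])*d
    return R.T@(p-t)
E
python3 - <<'E'
from h import *
a=grab('scene');b=grab('side')
im=np.vstack([a['img'],b['img']])[:,:,::-1]
cv2.imwrite('pics/a.png',cv2.resize(a['img'][:,:,::-1],(800,600),interpolation=2));cv2.imwrite('pics/b.png',cv2.resize(b['img'][:,:,::-1],(800,600),interpolation=2))
s=telemetry.sense();print(s)
E
```

```text
pics
{'time': 0.1, 'qpos': array([-1.34839682e+00,  3.13359965e-01,  1.49832204e+00, -1.35715748e-06,
        1.33098167e+00, -2.23424288e-01]), 'joint_vel': array([ 0.00017578, -0.00155057, -0.00226832,  0.00044942, -0.00017527,
       -0.00016855]), 'joint_efforts': array([ 1.93089691e-03, -4.02811110e+01, -2.52644545e+01,  6.96087442e-02,
        3.42265796e-02, -4.58623015e-05]), 'tool_pos': array([ 0.2263118 , -0.47349133,  0.23825044]), 'tool_rot': array([-5.35508737e-04,  9.75257676e-01,  2.21070531e-01, -3.84681759e-07]), 'force': array([ 0.41169341,  0.23509302, -0.02767309]), 'ft_torque': array([ 0.05884555,  0.01862304, -0.01112931]), 'gripper_force': 0.0, 'finger_gap': 1.0013300667900134}
```

View pics/a.png

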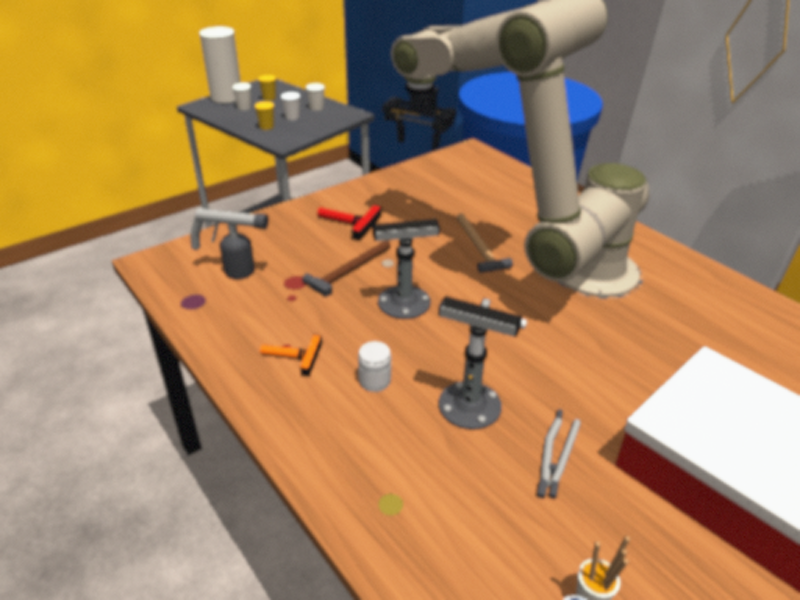

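View pics/b.png

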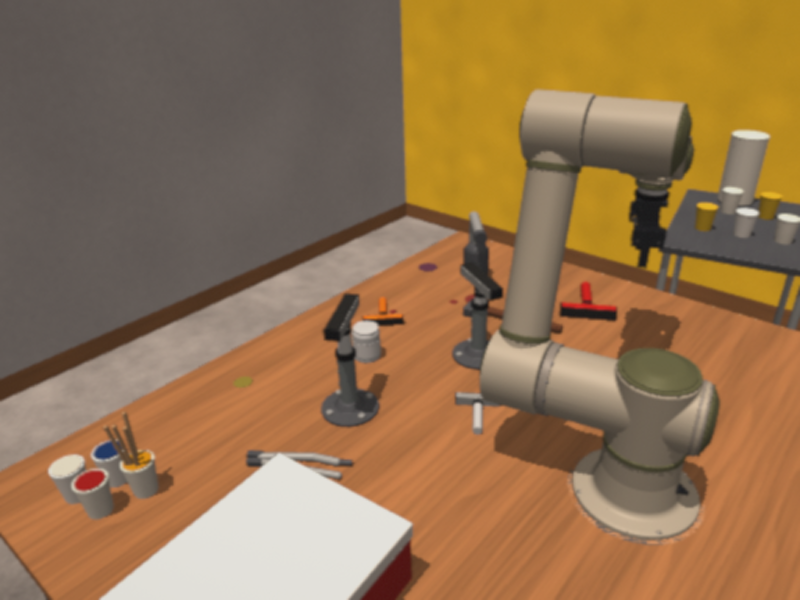

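Two candidates bear a crossbar: prop A (scene 405,230) and prop B (scene 480,315). The hammers and the dark spray bottle are not relevant. The low one should have the lower bar, turned out of line with its holes, so I'll measure both and take a close crop.

```bash
cat > m.py <<'E'
from h import *
def cloud(n):
    c=dict(np.load(n+'.npz')); K=c['intrinsics'];R=cv2.Rodrigues(c['rvec'].astype(float))[0];t=c['tvec'].ravel()
    v,u=np.mgrid[:384,:512]; d=c['depth']
    P=np.stack([(u-K[0,2])/K[0,0]*d,(v-K[1,2])/K[1,1]*d,d],-1)
    W=(P-t)@R; W[d==0]=np.nan
    return c,W
if __name__=='__main__':
  boxes={'scene':{'A':(230,130,290,205),'B':(270,185,340,275)},'side':{'A':(285,130,325,240),'B':(200,180,250,275)}}
  for n in boxes:
    c,W=cloud(n)
    for k,(a,b,e,f) in boxes[n].items():
        P=W[b:f,a:e].reshape(-1,3);P=P[~np.isnan(P).any(1)]
        z=P[:,2]; zt=np.percentile(z[z<.3],99.5)
        T=P[(z>zt-.02)&(z<.3)]; r,_,_=0,0,0
        T2=T[T[:,2]>zt-.006]
        (cx,cy),(w,h),ang=cv2.minAreaRect(T2[:,:2].astype(np.float32))
        B=cv2.boxPoints(((cx,cy),(w,h),ang)); 
        m=T2.mean(0);ev=np.linalg.svd(T2[:,:2]-m[:2],full_matrices=False)[2][0]
        print(n,k,'ztop',zt.round(4),'c',np.round((cx,cy),4),np.round((w,h),4),'dir',np.arctan2(ev[1],ev[0]).round(3),len(T2))
        for lo,hi in((.03,.15),(.165,zt-.035),(.003,.014)):
            Q=P[(z>lo)&(z<hi)]
            if len(Q): print('   ',lo,Q[:,:2].mean(0).round(4),Q[:,:2].min(0).round(3),Q[:,:2].max(0).round(3),len(Q))
  c,_=cloud('scene');e,_=cloud('side')
  g=lambda i,a,b,s:cv2.resize(i[b:b+100,a:a+66][:,:,::-1],(396,600),interpolation=2)
  cv2.imwrite('pics/c.png',np.hstack([g(c['img'],232,125,1),g(c['img'],275,180,1)]))
E
python3 m.py
```

```text
scene A ztop 0.2532 c [0.6281 0.1061] [0.0415 0.023 ] dir 0.954 63
    0.03 [ 0.4606 -0.2752] [ 0.298 -0.573] [ 0.519 -0.168] 366
    0.165 [ 0.4994 -0.1796] [ 0.43  -0.234] [ 0.566 -0.142] 270
    0.003 [ 0.4108 -0.2852] [ 0.083 -0.631] [ 0.611 -0.086] 962
scene B ztop 0.2555 c [0.5938 0.1607] [0.0366 0.1492] dir 2.081 404
    0.03 [0.6027 0.1689] [0.577 0.141] [0.62  0.183] 345
    0.165 [0.6007 0.1663] [0.579 0.146] [0.609 0.176] 154
    0.003 [0.5329 0.0994] [ 0.214 -0.196] [0.698 0.268] 1302
side A ztop 0.2897 c [0.2673 0.0645] [0.0076 0.0398] dir 2.441 35
    0.03 [ 0.6152 -0.3557] [ 0.468 -0.622] [ 0.833 -0.163] 555
    0.165 [ 0.4542 -0.1438] [ 0.224 -0.615] [0.817 0.132] 712
    0.003 [ 0.6715 -0.4003] [ 0.446 -0.791] [ 1.001 -0.083] 753
side B ztop 0.2555 c [0.5907 0.1629] [0.0327 0.1516] dir 2.083 255
    0.03 [0.6383 0.0856] [ 0.568 -0.12 ] [0.805 0.185] 672
    0.165 [0.5809 0.1674] [0.572 0.149] [0.596 0.179] 92
    0.003 [0.6906 0.0562] [ 0.488 -0.333] [0.998 0.262] 945
```

View pics/c.png

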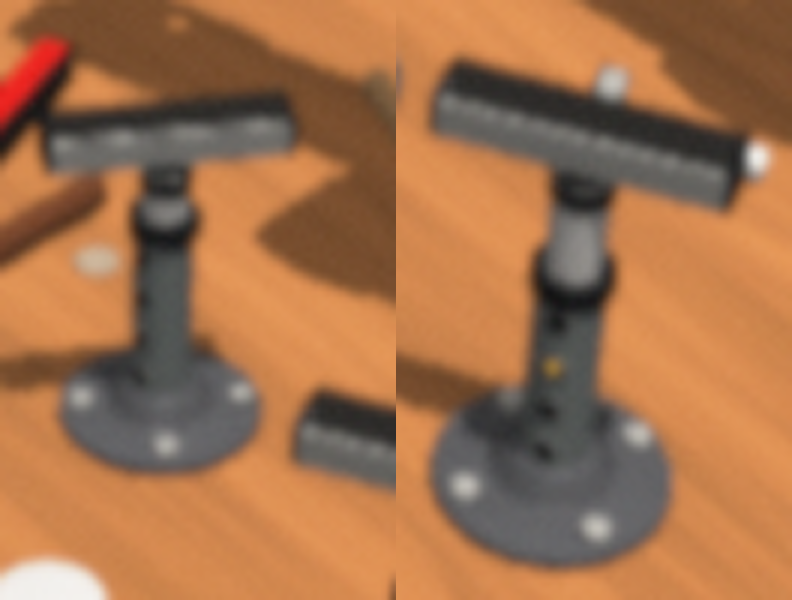

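The right crop shows prop B with the brass button showing in its third hole, so B is the twin. The left crop, prop A, is low. Its hole row shows on the left edge of the tube (crop x≈140, y 270–375). Prop A it is; next I'll measure it tightly.

```bash
cat > a.py <<'E'
from m import *
c,W=cloud('scene'); e,V=cloud('side')
p0=W[147,259];print('p0',p0)
for n,X in(('scene',W),('side',V)):
    P=X.reshape(-1,3);P=P[~np.isnan(P).any(1)]
    P=P[np.linalg.norm(P[:,:2]-p0[:2],axis=1)<.12]
    for lo,hi in((.18,.27),(.015,.15),(.12,.153),(.16,.185)):
        Q=P[(P[:,2]>lo)&(P[:,2]<hi)]
        if len(Q)<5: continue
        if lo==.18:
            print(np.histogram(Q[:,2],bins=18,range=(.18,.27))[0])
            zt=np.percentile(Q[:,2],97);Q=Q[Q[:,2]>zt-.006]
            (cx,cy),wh,_=cv2.minAreaRect(Q[:,:2].astype(np.float32)); m=Q.mean(0);ev=np.linalg.svd(Q[:,:2]-m[:2],full_matrices=False)[2][0]
            print(n,'zt',zt.round(4),np.median(Q[:,2]).round(4),'c',np.round((cx,cy),4),np.round(wh,3),'dir',np.arctan2(ev[1],ev[0]).round(3))
        else:
            Q=Q[np.linalg.norm(Q[:,:2]-p0[:2],axis=1)<.04]
            if len(Q)<8: continue
            from scipy.optimize import least_squares
            r=.019 if hi<.155 else .015
            s=least_squares(lambda x:np.hypot(Q[:,0]-x[0],Q[:,1]-x[1])-r,p0[:2]-.0,loss='soft_l1',f_scale=.002)
            print(n,lo,'axis',s.x.round(4),len(Q),'rms',np.sqrt((s.fun**2).mean()).round(4))
    if n=='scene': PW=P
g=lambda i,a,b,w,h,s:cv2.resize(i[b:b+h,a:a+w][:,:,::-1],(w*s,h*s),interpolation=2)
cv2.imwrite('pics/d.png',g(c['img'],240,150,40,55,10))
R=cv2.Rodrigues(c['rvec'].astype(float))[0];print('cam',(-R.T@c['tvec'].ravel()).round(3))
R=cv2.Rodrigues(e['rvec'].astype(float))[0];print('cam side',(-R.T@e['tvec'].ravel()).round(3))
E
python3 a.py
```

```text
p0 [ 0.50212109 -0.17688996  0.21963684]
[ 10   8  12  23  47  56  52  62 133 106   0   0   0   0   0   0   0   0]
scene zt 0.2273 0.225 c [ 0.4909 -0.1907] [0.04  0.148] dir -0.459
scene 0.015 axis [ 0.5095 -0.1659] 369 rms 0.0086
scene 0.12 axis [ 0.4924 -0.1914] 74 rms 0.0027
scene 0.16 axis [ 0.507  -0.1735] 52 rms 0.0059
[  8   8   2  13  29  35  39  35  90 106   0   0   0   0   0   0   0   0]
side zt 0.2277 0.2253 c [ 0.4893 -0.1853] [0.036 0.154] dir 2.696
side 0.015 axis [ 0.4922 -0.1867] 348 rms 0.006
side 0.12 axis [ 0.4909 -0.1871] 79 rms 0.0029
side 0.16 axis [ 0.4907 -0.1878] 41 rms 0.0022
cam [1.285 0.808 1.006]
cam side [-0.254  0.916  0.898]
```

View pics/d.png

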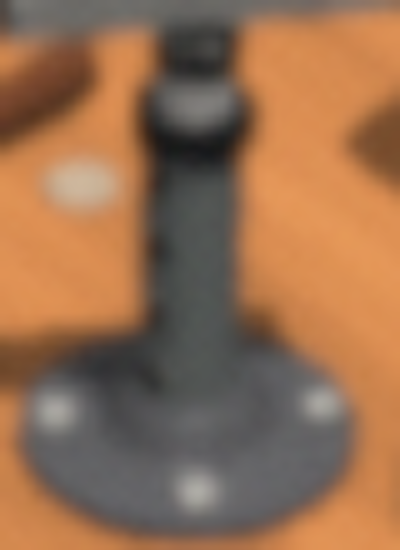

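The crop shows hole marks on the tube's left edge, near x≈158 at y 190, 250 and 372, and three foot bolts at (55,410), (197,490) and (322,405). I'll get the stand's x from the bolts, using the twin as reference, and check for height bias.

```bash
cat > b.py <<'E'
from m import *
c,W=cloud('scene'); K=c['intrinsics'];R=cv2.Rodrigues(c['rvec'].astype(float))[0];t=c['tvec'].ravel();C=-R.T@t
def onz(u,v,z):
    r=R.T@np.array([(u-K[0,2])/K[0,0],(v-K[1,2])/K[1,1],1]);return C+r*(z-C[2])/r[2]
def oncyl(u,v,ax,r):
    d=R.T@np.array([(u-K[0,2])/K[0,0],(v-K[1,2])/K[1,1],1]);o=C[:2]-ax
    a=d[:2]@d[:2];b=o@d[:2];q=b*b-a*(o@o-r*r)
    s=(-b-np.sqrt(max(q,0)))/a;p=C+s*d;return np.arctan2(*(p[:2]-ax)[::-1]).round(3),p[2].round(4),q>0
B=np.array([.592,.162]);A=np.array([.491,-.188])
for nm,ax,px in(('twin',B,[(286.5,260.8),(308.7,267.8),(315.3,252.2),(294.2,246.3)]),('A',A,[(245.5,191),(259.7,199),(272.2,190.5)])):
    P=np.array([onz(u,v,.014)[:2] for u,v in px])-ax
    print(nm,np.degrees(np.arctan2(P[:,1],P[:,0])).round(1),np.hypot(*P.T).round(4), P.mean(0).round(4))
for u,v in((300.5,233.5),(302,225)):print('twin hole',oncyl(u+1,v+8,B,.019)) 
for px in((275+(553-396)/6,180+368/6),(275+(557-396)/6,180+325/6),(275+(546-396)/6,180+411/6),(275+(543-396)/6,180+452/6)):print('twin hole',oncyl(*px,B,.019))
for px in((256,169),(256,175),(255.8,181.2),(255.5,187.2)):print('A hole',oncyl(*px,A,.019))
P=W.reshape(-1,3)
for ax in(A,B):
    r=np.linalg.norm(P[:,:2]-ax,axis=1);print('bench z',np.nanmedian(P[(r>.08)&(r<.13)&(abs(P[:,2])<.02)][:,2]).round(4))
s,V=cloud('side');P=V.reshape(-1,3)
for ax in(A,B):
    r=np.linalg.norm(P[:,:2]-ax,axis=1);print('bench z',np.nanmedian(P[(r>.08)&(r<.13)&(abs(P[:,2])<.02)][:,2]).round(4))
E
python3 b.py
```

```text
twin [ -17.1   75.5  165.7 -105.5] [0.0507 0.05   0.0516 0.0498] [-0.0006 -0.0004]
A [-35.4  56.7 145.5] [0.0501 0.0495 0.0518] [0.0084 0.0139]
twin hole (np.float64(0.544), np.float64(0.0993), np.True_)
twin hole (np.float64(0.635), np.float64(0.1351), np.True_)
twin hole (np.float64(0.488), np.float64(0.0996), np.True_)
twin hole (np.float64(0.471), np.float64(0.1292), np.True_)
twin hole (np.float64(0.421), np.float64(0.0683), np.True_)
twin hole (np.float64(0.46), np.float64(0.0385), np.True_)
A hole (np.float64(0.272), np.float64(0.1258), np.True_)
A hole (np.float64(0.293), np.float64(0.0993), np.True_)
A hole (np.float64(0.266), np.float64(0.0708), np.True_)
A hole (np.float64(0.213), np.float64(0.0423), np.True_)
bench z 0.0009
bench z 0.0008
bench z 0.0014
bench z 0.001
```

play_rows(
  commands="0 0 -40 -0.15 1; 20 0 -60 -0.3 1; 50 0 -60 -0.45 1; 90 0 -60 -0.6 1; 130 0 -60 -0.75 1; 170 0 -60 -0.9 1; 210 0 -60 -1.05 1; 250 -40 -60 -1.2 1; 290 -80 -60 -1.35 1; 330 -120 -60 -1.5 1; 362 -144 -60 -1.65 1; 362 -144 -60 -1.8 1",
  newtons=40,
)

```text
time: 1.3
tool_pos: [0.492, -0.1835, 0.2988]
tool_rot: [-0.0, 0.428, 0.904, 0.0]
force: [0.1, -0.7, 0.5]
finger_gap: 1.001
gripper_force: 0.0
```

play_rows(
  commands="-3 -4 0 -0.15 1; -3 -4 0 -0.3 1; -3 -4 10 -0.433 1; -3 -4 30 -0.433 1; -3 -4 40 -0.433 1; -3 -4 40 -0.433 1; -3 -4 40 -0.433 1",
)

```text
time: 2.0
tool_pos: [0.4898, -0.1926, 0.2592]
tool_rot: [0.0, 0.229, 0.973, -0.0]
force: [-0.4, 0.2, -0.1]
finger_gap: 1.0
gripper_force: 0.0
```

Run:
```python
from h import *
s=telemetry.sense();c=grab('wrist');a=grab('side');print(s['tool_pos'],s['tool_rot'],s['qpos'].round(3),s['force'])
print(np.round(c['tool_from_camera'],4).tolist(),np.asarray(c['intrinsics']).tolist())
cv2.imwrite('pics/e.png',cv2.resize(c['img'][:,:,::-1],(800,600),interpolation=2))
```

```text
[ 0.48976916 -0.19263767  0.25920152] [ 1.80762380e-04  2.29492777e-01  9.73310344e-01 -8.30135824e-05] [-0.598  0.301  1.46  -0.     1.38  -1.705] [-0.42764347  0.1613351  -0.10576213]
[[-0.001, -0.9467, -0.3222, 0.0842], [1.0, -0.001, -0.0001, -0.0007], [-0.0002, -0.3222, 0.9467, -0.1451], [0.0, 0.0, 0.0, 1.0]] [[297.3186396354542, 0.0, 255.36375362338174], [0.0, 297.3186396354542, 191.8423520419541], [0.0, 0.0, 1.0]]
```

View pics/e.png

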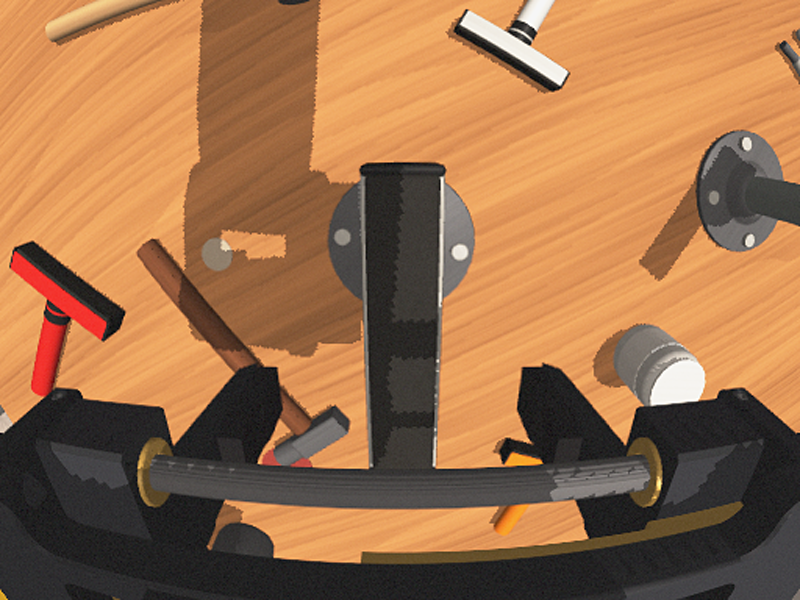

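Wrist view: the bar runs vertically in the picture, edges at x≈365 and 440, so it lies about 3 mm to the right of the fingers' middle (398). I'll refine this from the wrist depth.

Run:
```python
from h import *
from scipy.spatial.transform import Rotation as Ro
c=dict(np.load('wrist.npz'));K=c['intrinsics'];d=c['depth'];v,u=np.mgrid[:384,:512]
x=(u-K[0,2])/K[0,0];y=(v-K[1,2])/K[1,1];th=np.hypot(x,y)+1e-9;s=np.tan(th)/th
P=np.stack([x*s*d,y*s*d,d,np.ones_like(d)],-1)@c['tool_from_camera'].T
q=[1.8e-4,.2294928,.9733103,-8e-5];W=P[...,:3]@Ro.from_quat(q[1:]+q[:1]).as_matrix().T+[0.48976916,-0.19263767,0.25920152]
m=(d>0)&(W[...,2]>.19)&(W[...,2]<.245)&(abs(P[...,1])<.04)&(P[...,0]>-.2)&(P[...,0]<.1)&(v<295)
Q=P[m][:,:3];Z=W[m][:,2];print(len(Q),np.percentile(Z,[5,50,90,95]).round(4))
T=Q[Z>np.median(Z)-.004]
print('x range',T[:,0].min().round(4),T[:,0].max().round(4))
for a,b in((0,.02),(.02,.04),(.04,.06),(.06,.08)):
    S=T[(T[:,0]>a)&(T[:,0]<b)][:,1]
    if len(S)>5: print(a,np.percentile(S,[2,98]).round(4),np.percentile(S,[2,98]).mean().round(4))
b=(d>0)&(abs(W[...,2])<.02);print('bench',np.median(W[b][:,2]).round(4))
```

```text
9550 [0.2189 0.2233 0.2242 0.2245]
x range -0.0631 0.0777
0 [-0.0146  0.0155] 0.0005
0.02 [-0.0143  0.0152] 0.0005
0.04 [-0.0144  0.0153] 0.0004
0.06 [-0.0146  0.0154] 0.0004
bench -0.0008
```

play_rows(
  commands="2 1.5 20 0 1; 2 1.5 40 0 1; 2 1.5 58 0 1; 2 1.5 68 0 1; 2 1.5 68 0 1; 2 1.5 68 0 0.3; 2 1.5 68 0 0.3; 2 1.5 68 0 0.3; 2 1.5 68 0 0.3; 2 1.5 68 0 0.3",
  newtons=15,
)

```text
time: 3.1
tool_pos: [0.4886, -0.1904, 0.191]
tool_rot: [0.0, 0.229, 0.973, -0.0]
force: [0.3, -0.3, 0.4]
finger_gap: 0.571
gripper_force: 0.0
```

play_rows(
  commands="0 0 0 0 0.3; 0 0 0 0 0.3; 0 0 0 0 0.3; 0 0 0 0 0.3; 0 0 0 0 0.3; 0 0 0 0 0.3; 0 0 0 0 0.3; 0 0 0 0 0.3",
  newtons=15,
)

```text
time: 3.9
tool_pos: [0.4884, -0.1903, 0.1905]
tool_rot: [-0.0, 0.229, 0.973, 0.0]
force: [0.0, -1.0, -5.5]
finger_gap: 0.383
gripper_force: 15.0
```

play_rows(
  commands="0 0 0 0 0.3; 0 0 0 0 0.3; 0 0 -2 0 0.3; 0 0 -4 0 0.3; 0 0 -6 0 0.3; 0 0 -8 0 0.3; 0 0 -10 0 0.3; 0 0 -12 0 0.3; 0 0 -12 0 0.3",
  newtons=50,
)

```text
time: 4.8
tool_pos: [0.4887, -0.1904, 0.2033]
tool_rot: [0.0, 0.229, 0.973, -0.0]
force: [-1.2, -0.7, -6.5]
finger_gap: 0.379
gripper_force: 50.0
```

play_rows(
  commands="0 0 -1.5 0 0.3; 0 0 -3 0 0.3; 0 0 -3 0 0.3; 0 0 -3 0 0.3",
)

```text
time: 5.2
tool_pos: [0.4886, -0.1904, 0.206]
tool_rot: [0.0, 0.229, 0.973, -0.0]
force: [0.4, -1.4, -6.4]
finger_gap: 0.381
gripper_force: 50.0
```

```bash
cat > w.py <<'E'
from h import *
from m import cloud
s=telemetry.sense();q=s['tool_rot']
print(s['time'],s['tool_pos'].round(4),'yaw_y',round(2*np.arctan2(q[2],q[1])-np.pi/2,3),s['force'].round(1),s['ft_torque'].round(2),s['qpos'][5].round(2))
for n in('scene','side'):
    grab(n);c,W=cloud(n);P=W.reshape(-1,3);d=P[:,:2]-[.49,-.189];yaw=2*np.arctan2(q[2],q[1])
    L=d@[np.cos(yaw),np.sin(yaw)];M=d@[-np.sin(yaw),np.cos(yaw)]
    Q=P[(abs(L)>.035)&(abs(L)<.072)&(abs(M)<.016)&(P[:,2]>.2)&(P[:,2]<.265)]
    # top surface
    print(n,len(Q),np.percentile(Q[:,2],[50,75,90,97]).round(4))
E
python3 w.py
```

```text
5.2 [ 0.4886 -0.1904  0.206 ] yaw_y 1.108 [ 0.4 -1.4 -6.4] [-0.03 -0.11 -0.02] -1.7
scene 159 [0.2348 0.24   0.2419 0.2432]
side 1 [0.2193 0.2193 0.2193 0.2193]
```

play_rows(
  commands="0 0 0 0.06 0.3; 0 0 0 0.12 0.3; 0 0 0 0.18 0.3; 0 0 0 0.24 0.3; 0 0 0 0.3 0.3; 0 0 0 0.36 0.3; 0 0 0 0.4 0.3; 0 0 0 0.4 0.3",
)

```text
time: 6.1
tool_pos: [0.4887, -0.1904, 0.2062]
tool_rot: [0.0, 0.418, 0.908, -0.0]
force: [-0.9, -1.0, -4.4]
finger_gap: 0.379
gripper_force: 50.0
```

```bash
python3 w.py
```

```text
6.1 [ 0.4887 -0.1904  0.2062] yaw_y 0.708 [-0.9 -1.  -4.4] [-0.07  0.06 -0.01] -1.3
scene 142 [0.2365 0.2406 0.2417 0.2435]
side 28 [0.2411 0.2423 0.2434 0.244 ]
```

play_rows(
  commands="0 0 0 0.06 0.3; 0 0 0 0.12 0.3; 0 0 0 0.18 0.3; 0 0 0 0.24 0.3; 0 0 0 0.3 0.3; 0 0 0 0.36 0.3; 0 0 0 0.42 0.3; 0 0 0 0.48 0.3; 0 0 0 0.51 0.3",
)

```text
time: 7.1
tool_pos: [0.4886, -0.1902, 0.2058]
tool_rot: [0.0, 0.634, 0.773, 0.0]
force: [-0.3, -0.4, -4.7]
finger_gap: 0.378
gripper_force: 50.0
```

```bash
python3 w.py
python3 - <<'E'
import sys;sys.path.insert(0,'.')
from h import *
c=dict(np.load('scene.npz'))
cv2.imwrite('pics/f.png',cv2.resize(c['img'][120:210,215:305][:,:,::-1],(600,600),interpolation=2))
E
```

```text
7.1 [ 0.4886 -0.1902  0.2058] yaw_y 0.197 [-0.3 -0.4 -4.7] [-0.03  0.    0.12] -0.79
scene 83 [0.2384 0.2404 0.241  0.2421]
side 66 [0.2396 0.2407 0.2419 0.2431]
```

View pics/f.png

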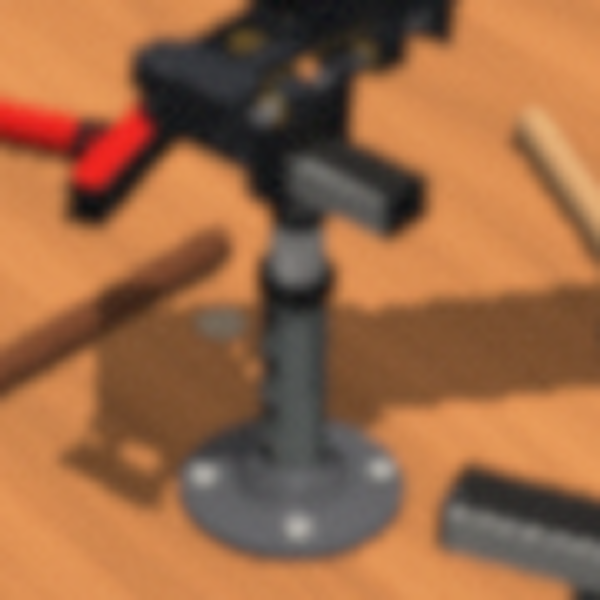

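The bar turned with the gripper, its visible end now at (390,200), and no brass shows yet. Easing up in small steps now.

play_rows(
  commands="0 0 -0.5 0 0.3; 0 0 -1 0 0.3; 0 0 -1.5 0 0.3; 0 0 -2 0 0.3",
)

```text
time: 7.6
tool_pos: [0.4885, -0.1902, 0.2073]
tool_rot: [-0.0, 0.634, 0.774, 0.0]
force: [0.7, -0.4, -11.6]
finger_gap: 0.38
gripper_force: 49.9
```

play_rows(
  commands="0 0 -0.5 0 0.3; 0 0 -1 0 0.3; 0 0 -1.5 0 0.3; 0 0 -2 0 0.3",
)

```text
time: 8.0
tool_pos: [0.4885, -0.1903, 0.2097]
tool_rot: [-0.0, 0.634, 0.774, -0.0]
force: [0.4, -0.5, -10.7]
finger_gap: 0.376
gripper_force: 50.0
```

play_rows(
  commands="0 0 -0.5 0 0.3; 0 0 -1 0 0.3; 0 0 -1.5 0 0.3; 0 0 -2 0 0.3",
)

```text
time: 8.4
tool_pos: [0.4885, -0.1904, 0.2119]
tool_rot: [0.0, 0.634, 0.774, -0.0]
force: [-0.9, 0.3, -9.0]
finger_gap: 0.381
gripper_force: 50.0
```

play_rows(
  commands="0 0 -0.5 0 0.3; 0 0 -1 0 0.3; 0 0 -1.5 0 0.3; 0 0 -2 0 0.3",
)

```text
time: 8.8
tool_pos: [0.4887, -0.1905, 0.2145]
tool_rot: [0.001, 0.634, 0.774, -0.0]
force: [-1.4, -0.2, -2.1]
finger_gap: 0.383
gripper_force: 50.0
```

The drag fell from −9 to −2 N, so the nose is entering the hole. From here I'll use smaller steps.

play_rows(
  commands="0 0 -0.3 0 0.3; 0 0 -0.6 0 0.3; 0 0 -1 0 0.3",
)

```text
time: 9.1
tool_pos: [0.4886, -0.1904, 0.2151]
tool_rot: [0.0, 0.634, 0.774, 0.0]
force: [-0.7, -0.1, -1.3]
finger_gap: 0.378
gripper_force: 50.0
```

play_rows(
  commands="0 0 -0.3 0 0.3; 0 0 -0.6 0 0.3; 0 0 -1 0 0.3",
)

```text
time: 9.4
tool_pos: [0.4887, -0.1902, 0.2156]
tool_rot: [0.0, 0.634, 0.774, 0.0]
force: [1.4, -0.0, -3.2]
finger_gap: 0.384
gripper_force: 50.0
```

play_rows(
  commands="0 0 -0.3 0 0.3; 0 0 -0.6 0 0.3; 0 0 -1 0 0.3",
)

```text
time: 9.7
tool_pos: [0.4885, -0.1902, 0.2164]
tool_rot: [-0.0, 0.634, 0.774, 0.0]
force: [1.3, -0.3, -6.4]
finger_gap: 0.378
gripper_force: 50.0
```

play_rows(
  commands="0 0 -0.3 0 0.3; 0 0 -0.6 0 0.3; 0 0 -0.8 0 0.3",
)

```text
time: 10.0
tool_pos: [0.4885, -0.1903, 0.2175]
tool_rot: [-0.0, 0.634, 0.774, 0.0]
force: [-0.2, 0.5, -5.3]
finger_gap: 0.379
gripper_force: 50.0
```

```bash
python3 w.py
python3 - <<'E'
from h import *
c=dict(np.load('scene.npz'))
cv2.imwrite('pics/g.png',cv2.resize(c['img'][155:195,240:280][:,:,::-1],(600,600),interpolation=2))
E
```

```text
10.0 [ 0.4885 -0.1903  0.2175] yaw_y 0.198 [-0.2  0.5 -5.3] [-0.   -0.34 -0.02] -0.79
scene 90 [0.2504 0.252  0.2535 0.255 ]
side 71 [0.2514 0.2527 0.2535 0.2548]
```

View pics/g.png

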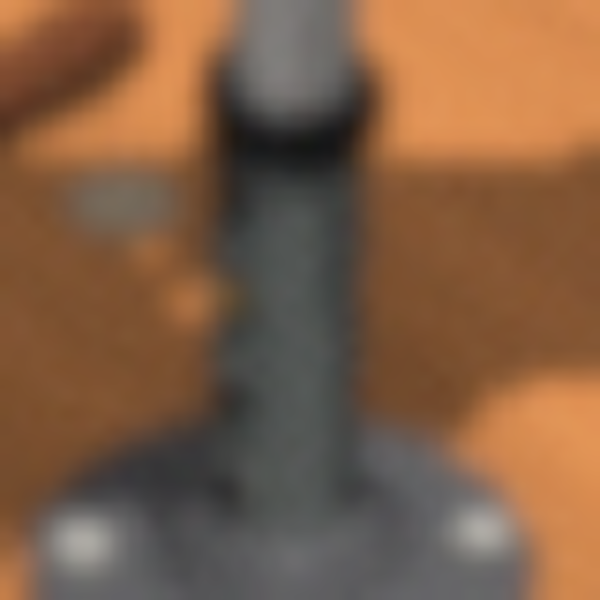

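The crop shows a faint brass tint in the third hole at (235,300), between the dark holes at (235,210) and (232,390). The button is entering, and I'll continue until it stops firmly.

play_rows(
  commands="0 0 -0.3 0 0.3; 0 0 -0.5 0 0.3; 0 0 -0.5 0 0.3",
)

```text
time: 10.4
tool_pos: [0.4885, -0.1903, 0.2181]
tool_rot: [0.0, 0.634, 0.774, 0.0]
force: [1.3, 1.0, -5.1]
finger_gap: 0.382
gripper_force: 50.0
```

play_rows(
  commands="0 0 -0.3 0 0.3; 0 0 -0.5 0 0.3; 0 0 -0.5 0 0.3",
)

```text
time: 10.7
tool_pos: [0.4885, -0.1903, 0.2186]
tool_rot: [0.0, 0.634, 0.774, -0.0]
force: [1.3, -0.4, -4.8]
finger_gap: 0.383
gripper_force: 50.0
```

play_rows(
  commands="0 0 -0.3 0 0.3; 0 0 -0.5 0 0.3; 0 0 -0.5 0 0.3",
)

```text
time: 11.0
tool_pos: [0.4885, -0.1903, 0.2189]
tool_rot: [-0.0, 0.634, 0.774, 0.0]
force: [1.2, -0.0, -6.0]
finger_gap: 0.38
gripper_force: 50.0
```

play_rows(
  commands="0 0 -0.3 0 0.3; 0 0 -0.5 0 0.3; 0 0 -0.5 0 0.3",
)

```text
time: 11.3
tool_pos: [0.4885, -0.1902, 0.2192]
tool_rot: [-0.0, 0.634, 0.774, 0.0]
force: [2.2, 1.1, -9.2]
finger_gap: 0.381
gripper_force: 49.9
```

play_rows(
  commands="0 0 -0.3 0 0.3; 0 0 -0.5 0 0.3; 0 0 -0.5 0 0.3",
)

```text
time: 11.6
tool_pos: [0.4884, -0.1901, 0.2195]
tool_rot: [-0.001, 0.634, 0.774, 0.0]
force: [3.4, 0.7, -14.5]
finger_gap: 0.379
gripper_force: 49.9
```

play_rows(
  commands="0 0 -0.2 0 0.3; 0 0 -0.4 0 0.3; 0 0 -0.4 0 0.3",
)

```text
time: 11.9
tool_pos: [0.4883, -0.1901, 0.2198]
tool_rot: [-0.001, 0.634, 0.774, 0.0]
force: [3.7, 0.6, -19.7]
finger_gap: 0.378
gripper_force: 49.9
```

```bash
python3 w.py
python3 - <<'E'
from h import *
c=dict(np.load('scene.npz'))
cv2.imwrite('pics/i.png',cv2.resize(c['img'][155:195,240:280][:,:,::-1],(600,600),interpolation=2))
E
```

```text
11.9 [ 0.4883 -0.1901  0.2198] yaw_y 0.198 [  3.7   0.6 -19.7] [ 0.06 -0.83  0.04] -0.79
scene 85 [0.2522 0.2541 0.2554 0.2561]
side 61 [0.2533 0.2542 0.2559 0.2567]
```

View pics/i.png

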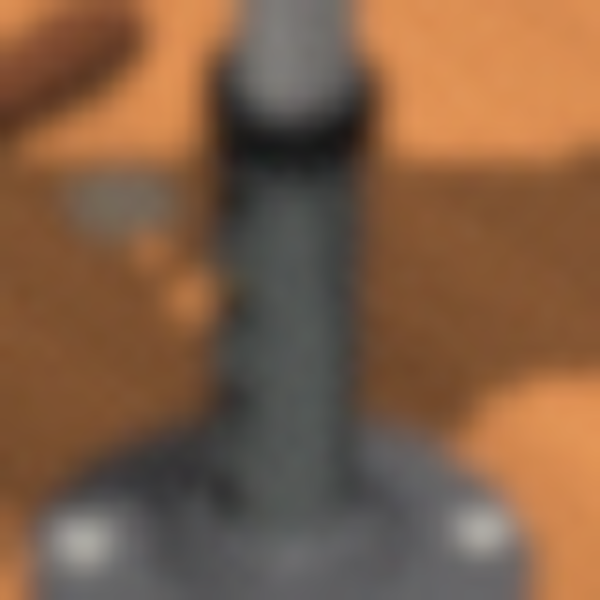

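The force now climbs steeply (−9, −14, −20 N), so it is catching. I'll relax the upward load and see whether it also resists downward.

play_rows(
  commands="0 0 0.5 0 0.3; 0 0 1 0 0.3; 0 0 1.5 0 0.3; 0 0 1.5 0 0.3",
)

```text
time: 12.4
tool_pos: [0.4886, -0.1904, 0.2195]
tool_rot: [0.0, 0.634, 0.774, -0.0]
force: [1.7, 0.3, -11.4]
finger_gap: 0.384
gripper_force: 50.0
```

```bash
python3 w.py
```

```text
12.4 [ 0.4886 -0.1904  0.2195] yaw_y 0.198 [  1.7   0.3 -11.4] [ 0.09 -0.36  0.04] -0.79
scene 89 [0.2515 0.2537 0.2554 0.2564]
side 68 [0.2528 0.2542 0.2556 0.256 ]
```

play_rows(
  commands="0 0 0.5 0 0.3; 0 0 1 0 0.3; 0 0 1.5 0 0.3; 0 0 2 0 0.3; 0 0 2 0 0.3",
)

```text
time: 13.0
tool_pos: [0.4886, -0.1904, 0.2172]
tool_rot: [0.0, 0.634, 0.774, -0.0]
force: [-0.0, 1.8, -4.7]
finger_gap: 0.379
gripper_force: 50.0
```

play_rows(
  commands="0 0 0.4 0 0.3; 0 0 0.8 0 0.3; 0 0 1 0 0.3; 0 0 1 0 0.3",
)

```text
time: 13.4
tool_pos: [0.4886, -0.1903, 0.2159]
tool_rot: [0.0, 0.634, 0.774, 0.0]
force: [0.9, 0.3, -3.9]
finger_gap: 0.38
gripper_force: 50.0
```

```bash
python3 w.py
```

```text
13.4 [ 0.4886 -0.1903  0.2159] yaw_y 0.198 [ 0.9  0.3 -3.9] [ 0.04 -0.27  0.  ] -0.79
scene 89 [0.2476 0.2501 0.2514 0.2521]
side 70 [0.2492 0.2507 0.2521 0.2524]
```

It came back down freely, so the nose only dipped in: the button isn't aligned in turn (it may be up to 0.12 rad off the bar). The hole's mid-height is near tool z≈0.217. I'll go back there and search the angle gently.

play_rows(
  commands="0 0 -0.4 0 0.3; 0 0 -0.8 0 0.3; 0 0 -0.8 0 0.3; 0 0 -0.8 -0.02 0.3; 0 0 -0.8 -0.04 0.3; 0 0 -0.8 -0.06 0.3",
)

```text
time: 14.1
tool_pos: [0.4885, -0.1903, 0.2167]
tool_rot: [0.0, 0.61, 0.793, 0.0]
force: [-0.0, 0.5, -4.5]
finger_gap: 0.379
gripper_force: 50.0
```

```bash
cat > t.py <<'E'
from h import *
s=telemetry.sense();q=s['tool_rot'];print(s['time'],s['tool_pos'].round(4),'yaw',round(2*np.arctan2(q[2],q[1])-np.pi/2,3),s['force'].round(1),s['ft_torque'].round(3))
E
python3 t.py
```

```text
14.1 [ 0.4885 -0.1903  0.2167] yaw 0.26 [-0.   0.5 -4.5] [ 0.039 -0.22   0.004]
```

play_rows(
  commands="0 0 0 -0.02 0.3; 0 0 0 -0.04 0.3; 0 0 0 -0.06 0.3",
)

```text
time: 14.4
tool_pos: [0.4885, -0.1903, 0.2167]
tool_rot: [0.0, 0.586, 0.811, -0.0]
force: [0.7, 0.0, -4.3]
finger_gap: 0.38
gripper_force: 50.0
```

```bash
python3 t.py
```

```text
14.4 [ 0.4885 -0.1903  0.2167] yaw 0.32 [ 0.7  0.  -4.3] [ 0.072 -0.378 -0.035]
```

play_rows(
  commands="0 0 -0.3 0 0.3; 0 0 -0.6 0 0.3; 0 0 -0.9 0 0.3; 0 0 -1.2 0 0.3; 0 0 -1.5 0 0.3",
)

```text
time: 14.9
tool_pos: [0.4885, -0.1903, 0.2183]
tool_rot: [-0.0, 0.586, 0.81, -0.0]
force: [1.0, 0.4, -4.9]
finger_gap: 0.378
gripper_force: 50.0
```

```bash
python3 t.py
```

```text
14.9 [ 0.4885 -0.1903  0.2183] yaw 0.318 [ 1.   0.4 -4.9] [-0.035 -0.252 -0.008]
```

play_rows(
  commands="0 0 -0.3 0 0.3; 0 0 -0.6 0 0.3; 0 0 -0.9 0 0.3; 0 0 -1.2 0 0.3; 0 0 -1.2 0 0.3",
)

```text
time: 15.4
tool_pos: [0.4884, -0.1902, 0.2191]
tool_rot: [-0.0, 0.586, 0.81, 0.0]
force: [1.3, 0.7, -9.0]
finger_gap: 0.376
gripper_force: 50.0
```

```bash
python3 t.py
```

```text
15.4 [ 0.4884 -0.1902  0.2191] yaw 0.318 [ 1.3  0.7 -9. ] [ 0.013 -0.503 -0.009]
```

Resistance starts at the same height (0.219) at both angles, with almost no drag between 0.2145 and 0.219. That fits a button already in the hole with play. I'll test the lower edge by easing down.

play_rows(
  commands="0 0 0.6 0.03 0.3; 0 0 1.4 0.06 0.3; 0 0 2.2 0.09 0.3; 0 0 3 0.09 0.3; 0 0 3.8 0.09 0.3; 0 0 4.4 0.09 0.3; 0 0 5 0.09 0.3",
)

```text
time: 16.1
tool_pos: [0.4887, -0.1905, 0.2151]
tool_rot: [0.001, 0.622, 0.783, -0.0]
force: [0.5, 0.5, 2.8]
finger_gap: 0.379
gripper_force: 50.0
```

```bash
python3 t.py
```

```text
16.1 [ 0.4887 -0.1905  0.2151] yaw 0.228 [0.5 0.5 2.8] [-0.005  0.134  0.048]
```

play_rows(
  commands="0 0 0.3 0 0.3; 0 0 0.6 0 0.3; 0 0 0.8 0 0.3; 0 0 0.8 0 0.3",
)

```text
time: 16.5
tool_pos: [0.4888, -0.1906, 0.2148]
tool_rot: [0.001, 0.622, 0.783, -0.0]
force: [-1.8, 1.0, 7.4]
finger_gap: 0.38
gripper_force: 50.0
```

```bash
python3 t.py
```

```text
16.5 [ 0.4888 -0.1906  0.2148] yaw 0.228 [-1.8  1.   7.4] [ 0.025  0.298 -0.003]
```

It holds at 0.2148 with a steep stop, so it's locked. Now let go and rise.

play_rows(
  commands="0 0 -0.8 0 0.3; 0 0 -0.8 0 1; 0 0 -0.8 0 1; 0 0 -0.8 0 1; 0 0 -0.8 0 1; 0 0 -0.8 0 1; 0 0 -0.8 0 1; 0 0 -0.8 0 1; 0 0 -0.8 0 1; 0 0 -0.8 0 1",
)

```text
time: 17.5
tool_pos: [0.4885, -0.1903, 0.2144]
tool_rot: [-0.0, 0.622, 0.783, 0.0]
force: [-0.3, -0.1, 0.2]
finger_gap: 1.0
gripper_force: 0.0
```

play_rows(
  commands="0 0 -15 0 1; 0 0 -40 0 1; 0 0 -55 0 1; 0 0 -55 0 0; 0 0 -55 0 0; 0 0 -55 0 0; 0 0 -55 0 0; 0 0 -55 0 0; 0 0 -55 0 0; 0 0 -55 0 0; 0 0 -55 0 0; 0 0 -55 0 0",
  newtons=20,
)

```text
time: 18.7
tool_pos: [0.4885, -0.1903, 0.2694]
tool_rot: [-0.0, 0.622, 0.783, 0.0]
force: [0.8, 0.9, 0.0]
finger_gap: 0.206
gripper_force: 0.0
```

play_rows(
  commands="0 0 0 0 0; 0 0 0 0 0; 0 0 0 0 0; 0 0 0 0 0; 0 0 0 0 0; 0 0 0 0 0; 0 0 0 0 0; 0 0 0 0 0; 0 0 0 0 0",
)

```text
time: 19.6
tool_pos: [0.4885, -0.1903, 0.2694]
tool_rot: [-0.0, 0.622, 0.783, -0.0]
force: [-0.3, -0.5, -0.1]
finger_gap: 0.01
gripper_force: 0.0
```

```bash
python3 w.py
python3 - <<'E'
from h import *
c=dict(np.load('scene.npz'));K=c['intrinsics']
cv2.imwrite('pics/j.png',cv2.resize(c['img'][125:205,220:320][:,:,::-1],(750,600),interpolation=2))
E
```

```text
19.6 [ 0.4885 -0.1903  0.2694] yaw_y 0.228 [-0.3 -0.5 -0.1] [-0.05 -0.07 -0.04] -0.82
scene 190 [0.2463 0.2494 0.2512 0.2524]
side 62 [0.2494 0.2505 0.2514 0.2524]
```

View pics/j.png

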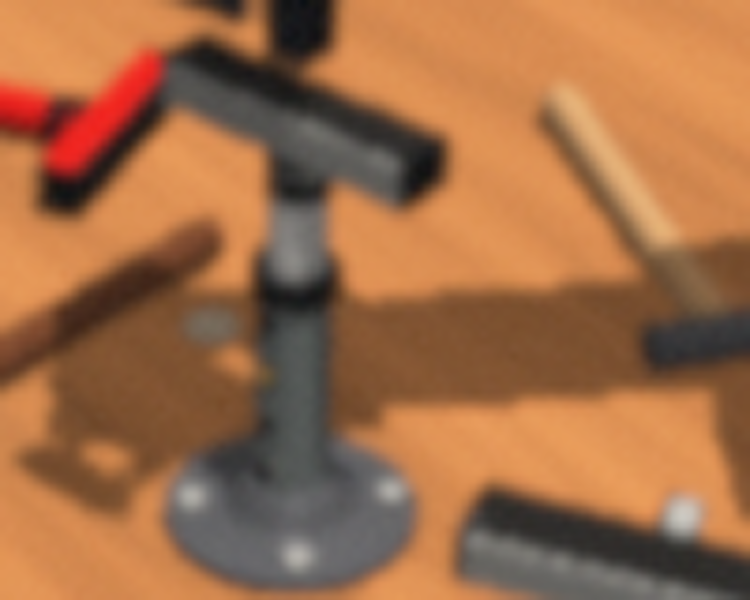

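The gripper is clear, the bar is level, and a brass glint shows in the third hole at (265,372). Now the push test.

play_rows(
  commands="0 0 8 0 0; 0 0 14 0 0; 0 0 17 0 0; 0 0 18 0 0; 0 0 19 0 0; 0 0 20 0 0; 0 0 20 0 0",
)

```text
time: 20.4
tool_pos: [0.4885, -0.1903, 0.2494]
tool_rot: [0.0, 0.622, 0.783, 0.0]
force: [0.8, -0.2, -0.3]
finger_gap: 0.003
gripper_force: 0.0
```

play_rows(
  commands="0 0 0.4 0 0; 0 0 0.8 0 0; 0 0 1.2 0 0; 0 0 1.6 0 0; 0 0 1.6 0 0",
)

```text
time: 20.9
tool_pos: [0.4888, -0.1905, 0.2487]
tool_rot: [0.001, 0.622, 0.783, 0.0]
force: [-0.9, 0.5, 6.7]
finger_gap: 0.006
gripper_force: 3.4
```

play_rows(
  commands="0 0 0.4 0 0; 0 0 0.8 0 0; 0 0 0.8 0 0",
)

```text
time: 21.2
tool_pos: [0.489, -0.1907, 0.2485]
tool_rot: [0.002, 0.622, 0.783, 0.0]
force: [-2.1, -0.1, 10.2]
finger_gap: 0.008
gripper_force: 5.1
```

play_rows(
  commands="0 0 0.3 0 0; 0 0 0.6 0 0; 0 0 0.6 0 0",
)

```text
time: 21.5
tool_pos: [0.4891, -0.1908, 0.2484]
tool_rot: [0.002, 0.622, 0.783, 0.0]
force: [-1.6, -0.2, 12.1]
finger_gap: 0.006
gripper_force: 6.5
```

play_rows(
  commands="0 0 0.4 0 0; 0 0 0.7 0 0; 0 0 0.7 0 0",
)

```text
time: 21.8
tool_pos: [0.4892, -0.1909, 0.2482]
tool_rot: [0.003, 0.622, 0.783, 0.0]
force: [-2.1, 1.8, 16.8]
finger_gap: 0.002
gripper_force: 8.1
```

play_rows(
  commands="0 0 -0.1 0 0; 0 0 -0.1 0 0; 0 0 -0.1 0 0; 0 0 -0.1 0 0; 0 0 -0.1 0 0; 0 0 -0.1 0 0; 0 0 -0.1 0 0; 0 0 -0.1 0 0; 0 0 -0.1 0 0; 0 0 -0.1 0 0; 0 0 -0.1 0 0; 0 0 -0.1 0 0",
)

```text
time: 23.0
tool_pos: [0.4892, -0.1909, 0.2483]
tool_rot: [0.002, 0.622, 0.783, 0.0]
force: [-2.3, -0.7, 15.1]
finger_gap: 0.011
gripper_force: 7.9
```

It held 15 N with no sinking. Coming away.

play_rows(
  commands="0 0 -10 0 0; 0 0 -40 0 0; 0 0 -80 0 0; 0 0 -110 0 0; 0 0 -110 0 0",
)

```text
time: 23.5
tool_pos: [0.4892, -0.1907, 0.3597]
tool_rot: [0.003, 0.622, 0.783, 0.0]
force: [0.2, 0.3, 0.8]
finger_gap: 0.003
gripper_force: 0.0
```

```bash
python3 w.py
python3 - <<'E'
from h import *
print(finish_job())
E
```

```text
23.5 [ 0.4892 -0.1907  0.3597] yaw_y 0.228 [0.2 0.3 0.8] [-0.02 -0.14 -0.05] -0.82
scene 187 [0.246  0.249  0.2506 0.252 ]
side 57 [0.249  0.2503 0.251  0.2515]
the job is handed in; nothing more can be done
None
```

The low prop is locked at its third hole: it held about 15 N straight down on the crossbar for over a second without sinking, the arm is clear, and the job is handed in at 23.5 s (upward pull on the caught button peaked at about 20 N, under the 32 N limit).

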